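# Open the finishing-oil can

### The arm

A 6-joint arm with a two-finger parallel gripper is mounted at the origin on the work surface. World frame = base frame: x ahead of the robot, y to its left, z up, the work surface at z = 0. Lengths are in m, angles in rad, forces in N, time in s.
With the tool pointing down it reaches from about 0.375 to 0.975 m from the base axis. Payload 3.8 kg.
Tool frame: the origin (TCP) lies midway between the tips of the shut fingers; the grasp point (between the pads) lies 19 mm behind it; z points along the fingers, y is the direction in which the jaws open and shut (so a half turn about z gives the same grasp; the last joint's range is limited). The gripper opens to 85 mm and grips with 20 to 120 N. Pads are 22 mm wide; open, the fingers measure 114 mm over their backs; the gripper's body (76 mm by 85 mm) begins 54 mm behind the grasp point. The pads swing forward as they close: fully open they stand 13 mm farther back than shut.
Start: joints at [-1.358, 0.264, 1.604, -0, 1.274, -0.037], TCP at [0.167, -0.654, 0.21] pointing down, gripper open.
Joint ranges: [-2.63, 2.63], [-0.94, 2.18], [0.31, 2.57], [-1.31, 4.45], [0, 2.66], [-2.55, 2.55]. Speed limits (rad/s): [2.57, 2.57, 3.14, 3.14, 3.14, 3.14].

### API

Orientations are given as a rotation vector (axis times angle).
In Python, from workcell import bot gives the robot as it stands. The module is installed in compiled form; this text tells all that it offers.
- The arm moves only by the tool play_rows, never from a script. Its argument "series" is a list of rows, each an object with "translation": the shift along the tool's x, y, z in m, a list of three; "spin": the turn about the tool's z in units of 5 degrees (1.0 is 5 degrees). In form: [{"translation": [dx, dy, dz], "spin": spin}, ...]. A call has 1 to 5 rows; each row shifts and turns the commanded pose from where the row before left it, along the tool's axes as they then stand; what a row does not reach is not made up. A row lasts 1/10 s, in which the tool goes at most 50 mm and 8.59 degrees, less where a joint would pass 70% of its speed; a pose out of reach is approached as far as the arm can. A call is refused whole if a number of a shift passes 0.05 or a number of a turn 1, either way. A call with a gripper value outside its range is refused whole. "jaw" is the gripper's target within -1 to 1 (fully open at 1, half-way at 0, shut at -1), set as the call begins (left out, the last holds). The fingers move at their own pace and stop on an object; "force" is the grip in N (left out, the last holds). Time passes only in rows, so rows that do not move let the fingers close. It gives the time, the measured TCP pose, the force and the opening at its end, in the units of the state.
- bot.read_state(): the state, without advancing time (a new reading comes with each control period).
- bot.read_camera(name): name is "side" or "top"; returns the picture (400x640x3 uint8, blue, green, red); there is no depth.
- bot.get_calibration(name): a dict with "fov_y" (degrees; the focal length in pixels is half the picture's height over the tangent of half this angle, whatever the lens; pixels are square), "cx", "cy" (the principal point, pixels), "R" (3x3) and "t" (3): a world point X has camera coordinates R X + t. Camera axes: x right, y down, z forward; pixel columns grow to the right and rows downward; lengths in m; the calibration is good to about 2 mm. A picture is of the moment at which its call begins. get_calibration takes no time and is no camera call.
- bot.finish_job(): hands the job in, once; it reports no verdict.
The state is a dict: "time": time; "q": joint angles; "joint_vel": joint speeds; "joint_torque": joint torques, N m; "tool_pos": TCP position; "tcp_rot": TCP orientation; "wrist_force": force on the tool from outside, world axes, zero at the start; "torque": the same for the moment, N m; "width": opening from 0.0 (shut) to 1.0 (fully open).
Only numpy, scipy, OpenCV 4.12 (cv2) and the standard library are available. Lean on these libraries where they do the work, as an engineer would, in place of code of your own. Each camera call takes 0.05 s, during which the arm holds its last target. There are 200 camera calls.

### The job

Unscrew the black cap from the oil can in its cradle, counter-clockwise through more than a full turn (several grips), without forcing the thread: let the cap climb freely, and never pull, press or push it sideways on the thread with more than about 25 N. Catch the cap as it comes free, lift it off upright in the gripper, and set it down upright, open side down, wholly on the cork coaster; do not drop it, and leave everything else on the bench where it is.

Things in the scene. Friction and masses are not known exactly. Their poses are not given: they have to be found in the camera images.
- cap: black ribbed plastic screw cap on the can's neck: 50 mm across where it is gripped, 29 mm tall, hollow below, about 60 g. Origin: centre of its lower rim; z up through its top. Seen from above it unscrews counter-clockwise (yaw grows), climbing 7.5 mm a turn; it comes free after about 1.2 to 1.35 turns. It stays put when let go.
- cap_top (a point): centre of the cap's top face, 29 mm above its rim, about 150 mm above the bench at the start. On the thread the cap has about 1.5 mm of play up and down and 1 to 2 mm sideways; it cannot be lifted farther until it is free. Free space all round the skirt and at least 8 mm below it.
- can: aluminium oil can, 80 mm across, in a wooden cradle (base 130 x 110 x 12 mm) screwed to the bench; cannot move. Origin: centre of the cradle's underside on the bench, on the can's axis; z up. The body ends 105 mm up, the cone shoulder meets the neck 112 mm up; the threaded neck, 39.5 mm over the thread, ends 143 mm up. At the start the cap's rim is about 121 mm up.
- can_mouth (a point): centre of the mouth, at the top of the can's neck, 143 mm above the bench; x, y lie on the thread's axis
- coaster: round flat cork coaster, 110 mm across, 6 mm thick, fixed on the bench. Origin: centre of its underside on the bench; its top is 6 mm above.
- glue: bystander: small glue bottle, 44 mm across, 110 mm tall, standing; origin at its underside's centre
- jar: bystander: amber glass jar with steel lid, 64 mm across, 75 mm tall, standing; origin at its underside's centre
- chisel: bystander: slim turning tool with a wooden handle, 200 mm long, lying between the can and the coaster; origin near its middle, at bench height
- brush: bystander: flat brush, 200 mm long, lying; origin near its middle, at bench height
- offcut: bystander: wooden offcut 110 x 50 x 22 mm, lying; origin at its underside's centre
- hammer: bystander: hammer, 240 mm long, lying; origin near its middle, at bench height
- sander: bystander: cork sanding block 100 x 45 x 30 mm, lying; origin at its underside's centre
Mind the look-alikes: they are no part of the job. Of the things that look like the cap, the middle-sized one is meant.

How it is judged:
On the way:
1. the cap is lifted clear above the can's mouth, upright, held in the fingers (z of cap in the frame of can_mouth above 0.003 m and horizontal distance between cap and can_mouth below 0.04 m and angle between cap's own z axis and vertical below 0.35 rad and contact force between the fingers and cap above 1 N and contact force between cap and can below 0.1 N), for 0.2 s.
At the end, for the whole second after the job is handed in: the cap rests still and released on the coaster, open side down and upright (within 0.1 rad), its centre within 30 mm of the coaster's centre (so wholly on it) (horizontal distance between cap and coaster below 0.03 m and z of cap in the frame of coaster between 0.003 and 0.009 m and angle between cap's own z axis and vertical below 0.1 rad and linear speed of cap below 0.02 m/s and contact force between the fingers and cap below 0.1 N); the robot touches nothing.
It fails at once if the thread is forced: more than 25 N between cap and can (contact force between cap and can above 25 N).
It fails at once if the cap is dropped: it moves faster than 0.45 m/s with no finger on it (linear speed of cap above 0.45 m/s and contact force between the fingers and cap below 0.05 N).
It fails at once if the cap is tipped by more than 0.6 rad (angle between cap's own z axis and vertical above 0.6 rad).
It fails at once if a bystander is moved by more than 20 mm (distance of any of glue, jar, chisel, brush, offcut, hammer, sander from where it was at the start of the episode above 0.02 m).
It also fails if it takes over 72 s, if anything falls off the work surface, if the arm or the gripper's body presses on something with over 40 N, if the wrist force passes 120 N, or if a joint passes its speed limit or range.

## Working session

There is one attempt and no reset: what is moved stays moved. The work goes in short steps, Python scripts to look and compute and a tool call to move; the robot and the scene stay as the last step left them, time stands still between calls to the robot, and variables do not carry over. Pictures are saved under pics/ and viewed, about 8 in all and at most 12, crops included, and the job is handed in when it is done.

Besides the shell and the picture viewer there is one more tool, called as a command line: name --argument value ..., lists and objects as JSON in quotes. play_rows: Moves the arm, as the interface text tells. Its arguments: {"type":"object","properties":{"series":{"type":"array","items":{"type":"object","properties":{"translation":{"type":"array","items":{"type":"number"}},"spin":{"type":"number"}}}},"jaw":{"type":"number"},"force":{"type":"number"}},"required":["series"]}

```bash
mkdir -p pics; python3 - <<'E'
from workcell import bot
import cv2
for n in("top","side"):
    cv2.imwrite(f"pics/{n}0.png",bot.read_camera(n)); print(n,bot.get_calibration(n))
print(bot.read_state())
E
```

```text
top {'fov_y': 52.889982023821446, 'cx': 323.71898743151485, 'cy': 202.9797037670172, 'R': array([[-0.06099158, -0.9981366 , -0.00183402],
       [-0.97617757,  0.06003288, -0.20850275],
       [ 0.20822433, -0.01092658, -0.97802006]]), 't': array([0.00950038, 0.58031078, 1.12221113])}
side {'fov_y': 42.42311203802757, 'cx': 310.26762058367024, 'cy': 197.54299952118458, 'R': array([[-0.99628578, -0.08433144,  0.0174027 ],
       [-0.0599895 ,  0.53477857, -0.84286009],
       [ 0.06177302, -0.8407735 , -0.53785129]]), 't': array([0.52975698, 0.13946631, 1.28725103])}
{'time': 0.1, 'q': array([-1.35790962e+00,  2.64687501e-01,  1.60529262e+00, -1.82031355e-05,
        1.27371359e+00, -3.68725237e-02]), 'joint_vel': array([-0.00039522, -0.00280248, -0.00374704, -0.00076497,  0.0007554 ,
        0.0018305 ]), 'joint_torque': array([ 2.83033514e-04, -5.16707575e+01, -3.68589664e+01, -8.48839522e-05,
        6.32346535e-03,  1.56612958e-05]), 'tool_pos': array([ 0.16669442, -0.6533331 ,  0.20905026]), 'tcp_rot': array([-3.11505186e+00, -3.91049799e-01,  3.17093551e-04]), 'wrist_force': array([-0.07416316,  0.34808417,  0.38225291]), 'torque': array([-0.01122225, -0.01774091,  0.06374373]), 'width': 0.9969359284183068}
```

View pics/top0.png

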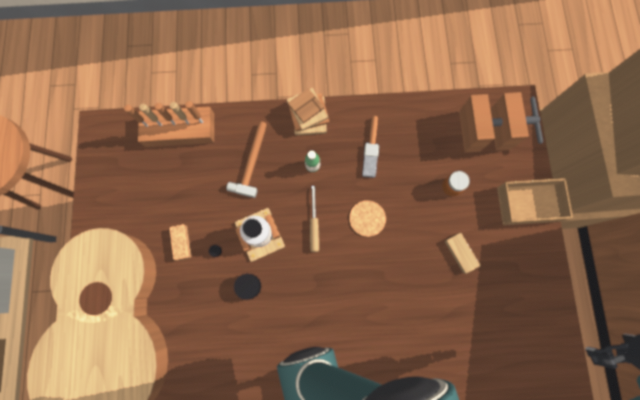

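View pics/side0.png

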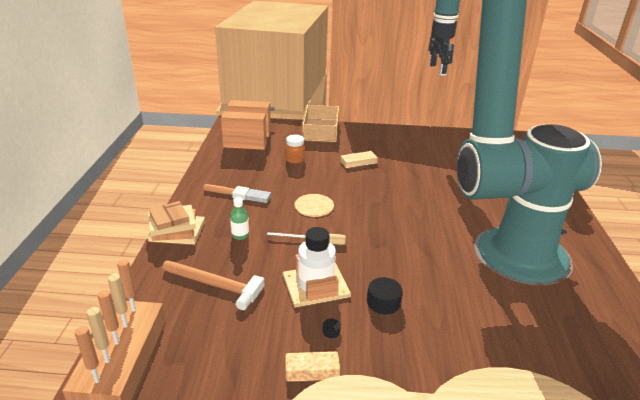

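```bash
cat > h.py <<'E'
import numpy as np, cv2
from scipy.optimize import least_squares
from workcell import bot
C={n:bot.get_calibration(n) for n in("top","side")}
def f(n): return 200/np.tan(np.radians(C[n]["fov_y"]/2))
def proj(n,X):
    c=C[n]; p=np.atleast_2d(X)@c["R"].T+c["t"]; return np.c_[c["cx"]+f(n)*p[:,0]/p[:,2],c["cy"]+f(n)*p[:,1]/p[:,2]]
def plane(n,uv,z):
    c=C[n]; d=c["R"].T@np.array([(uv[0]-c["cx"])/f(n),(uv[1]-c["cy"])/f(n),1]); o=-c["R"].T@c["t"]
    return o+d*(z-o[2])/d[2]
def tri(a,b):
    x0=plane("top",a,.1)
    s=least_squares(lambda X:np.r_[proj("top",X)[0]-a,proj("side",X)[0]-b],x0); return s.x,s.fun
def circ(x,y,z,r):
    t=np.linspace(0,2*np.pi,60); return np.c_[x+r*np.cos(t),y+r*np.sin(t),z+0*t]
def crop(n,im,box,k,path,curves=()):
    x0,y0,x1,y1=box; o=cv2.resize(im[y0:y1,x0:x1],None,fx=k,fy=k,interpolation=cv2.INTER_CUBIC)
    for X,col in curves:
        p=((proj(n,X)+.5-[x0,y0])*k).astype(np.int32); cv2.polylines(o,[p],False,col,1)
    cv2.imwrite(path,o); return o
E
python3 - <<'E'
from h import *
t=cv2.imread("pics/top0.png"); s=cv2.imread("pics/side0.png")
def dark(im,box,th):
    x0,y0,x1,y1=box; m=(im[y0:y1,x0:x1].max(2)<th).astype(np.uint8)
    n,l,st,c=cv2.connectedComponentsWithStats(m)
    for i in range(1,n):
        if st[i,4]>60: print(st[i]+[x0,y0,0,0,0],c[i]+[x0,y0])
print("top");dark(t,(235,210,275,250),60)
print("side");dark(s,(300,225,335,258),60)
# coaster colour
for n,im,box in(("top",t,(345,195,392,242)),("side",s,(290,190,340,220))):
    x0,y0,x1,y1=box; c=im[y0:y1,x0:x1].astype(int); m=(c[...,2]>150).astype(np.uint8)
    k,l,st,ce=cv2.connectedComponentsWithStats(m); i=1+st[1:,4].argmax(); print(n,st[i]+[x0,y0,0,0,0],ce[i]+[x0,y0],plane(n,ce[i]+[x0,y0],.006))
a=crop("top",t,(225,195,285,265),6,"/tmp/a.png"); b=crop("side",s,(275,220,355,310),5,"/tmp/b.png")
a=cv2.copyMakeBorder(a,0,450-a.shape[0],0,0,cv2.BORDER_CONSTANT); cv2.imwrite("pics/c1.png",np.hstack([a,b[:450]]))
E
```

```text
top
[244 220  16  16 199] [251.67839196 227.90452261]
side
[306 237  23  14 222] [316.65315315 243.8963964 ]
top [ 349  200   38   37 1107] [367.4796748  217.99457995] [ 0.53647263 -0.15735895  0.006     ]
side [ 290  190   50   30 1409] [314.63591199 204.03477644] [ 0.53283089 -0.15742471  0.006     ]
```

View pics/c1.png

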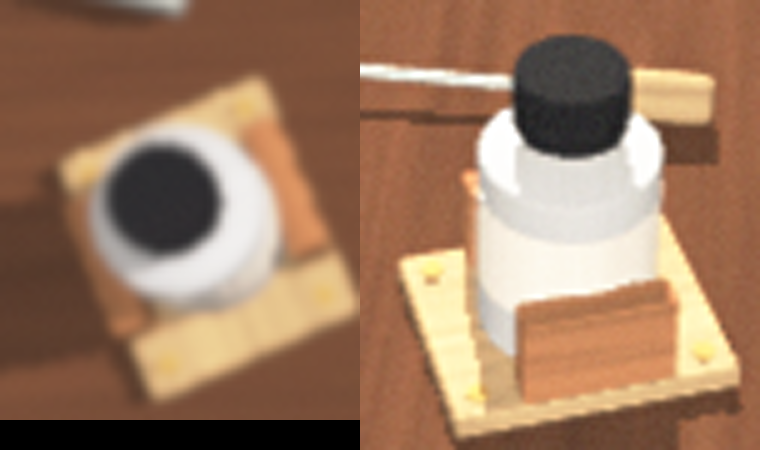

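```bash
python3 - <<'E'
from h import *
t=cv2.imread("pics/top0.png"); s=cv2.imread("pics/side0.png")
def mc(im,box,seed,th):
    x0,y0,x1,y1=box; c=cv2.resize(im[y0:y1,x0:x1],None,fx=8,fy=8,interpolation=cv2.INTER_LINEAR)
    m=(c.max(2)<th).astype(np.uint8); k,l,st,ce=cv2.connectedComponentsWithStats(m)
    i=l[int((seed[1]-y0)*8),int((seed[0]-x0)*8)]; return (ce[i]+.5)/8-.5+[x0,y0],st[i][2:]/8
def hullc(n,x,y,z):
    p=np.vstack([circ(x,y,z,.025),circ(x,y,z-.029,.025)]); h=cv2.convexHull(proj(n,p).astype(np.float32)); M=cv2.moments(h)
    return np.array([M["m10"],M["m01"]])/M["m00"],h.reshape(-1,2).max(0)-h.reshape(-1,2).min(0)
for th in(70,90,110):
    a,wa=mc(t,(235,210,275,250),(252,228),th); b,wb=mc(s,(295,220,340,262),(317,240),th)
    r=least_squares(lambda X:np.r_[hullc("top",*X)[0]-a,hullc("side",*X)[0]-b],[.5,.07,.15],diff_step=1e-3)
    print(th,a,wa,b,wb,r.x,r.fun,hullc("top",*r.x)[1],hullc("side",*r.x)[1])
    r=least_squares(lambda X:np.r_[hullc("top",*X,.15)[0]-a,hullc("side",*X,.15)[0]-b],[.5,.07],diff_step=1e-3);print(r.x,r.fun)
# coaster: centroids
def bc(n,im,box,bright):
    x0,y0,x1,y1=box;c=cv2.resize(im[y0:y1,x0:x1],None,fx=8,fy=8,interpolation=cv2.INTER_LINEAR)
    m=(c[...,2]>bright).astype(np.uint8);k,l,st,ce=cv2.connectedComponentsWithStats(m);i=1+st[1:,4].argmax();q=(ce[i]+.5)/8-.5+[x0,y0]
    print(n,q,st[i][:4]/8,plane(n,q,.005))
bc("top",t,(345,195,392,242),140);bc("side",s,(285,185,345,225),170);bc("side",s,(285,185,345,225),150)
E
```

```text
70 [251.72306739 227.90991094] [  16.875   16.375 1701.875] [316.86031546 239.76538973] [  22.625   22.625 3079.875] [0.5058328  0.17441615 0.14813535] [ 0.001761    0.39700299 -0.30456903 -0.06672948] [20.244171 19.754822] [23.74945  25.068771]
[0.50568774 0.17513909] [-0.38481716  0.36529299 -0.24084439 -0.55639049]
90 [251.63307617 227.92494255] [  18.     17.25 1903.75] [316.87573039 238.81144756] [  23.25    23.875 3711.625] [0.50570465 0.17424281 0.15051584] [ 0.00136745  0.29590019 -0.22724212 -0.04981696] [20.290161 19.798782] [23.775452 25.07222 ]
[0.50574474 0.17404396] [ 0.10792779  0.30475487 -0.24491487  0.08623564]
110 [251.56874173 227.94080135] [  18.75   18.   2077.75] [316.87576614 238.71036767] [  23.875   24.5   3885.125] [0.50567155 0.17435656 0.15086457] [ 0.0012713   0.27576842 -0.21180268 -0.04643404] [20.298355 19.805176] [23.78183 25.07637]
[0.50573873 0.17402323] [ 0.17994522  0.29061465 -0.2414232   0.1816455 ]
top [367.59221143 217.95333067] [ 4.     4.375 38.375 38.5  ] [ 0.53674665 -0.15783239  0.005     ]
side [313.76479653 204.50264685] [ 8.75  8.   41.25 24.25] [ 0.53517781 -0.15628397  0.005     ]
side [314.5430021  204.15347162] [ 0.  0. 60. 40.] [ 0.53313985 -0.1583107   0.005     ]
```

The pictures show the middle-sized black cap on the can at top (252, 228) and side (317, 239), and the coaster at top (368, 218). The fits agree: cap axis at about (0.506, 0.174) with its top at 0.150, and the coaster at about (0.536, -0.157). I'll approach above the can next.

play_rows --series '[{"translation": [0.0266, -0.036, 0]}, {"translation": [0.0266, -0.036, 0]}, {"translation": [0.0266, -0.036, 0]}, {"translation": [0.0266, -0.036, 0]}, {"translation": [0.0266, -0.036, 0]}]' --jaw 1 --force 30

```text
invalid input
```

play_rows --series '[{"translation": [0.0266, -0.036, 0], "spin": 0}, {"translation": [0.0266, -0.036, 0], "spin": 0}, {"translation": [0.0266, -0.036, 0], "spin": 0}, {"translation": [0.0266, -0.036, 0], "spin": 0}, {"translation": [0.0266, -0.036, 0], "spin": 0}]' --jaw 1 --force 30

```text
time: 0.6
tool_pos: [0.2514, -0.4447, 0.2096]
tcp_rot: [-3.116, -0.39, 0.0]
wrist_force: [0.0, 0.2, -0.3]
width: 0.997
```

play_rows --series '[{"translation": [0.0266, -0.036, 0], "spin": 0}, {"translation": [0.0266, -0.036, 0], "spin": 0}, {"translation": [0.0266, -0.036, 0], "spin": 0}, {"translation": [0.0266, -0.036, 0], "spin": 0}, {"translation": [0.0266, -0.036, 0], "spin": 0}]'

```text
time: 1.1
tool_pos: [0.3356, -0.2376, 0.21]
tcp_rot: [-3.117, -0.39, -0.0]
wrist_force: [-0.9, 0.4, 0.3]
width: 1.002
```

play_rows --series '[{"translation": [0.0266, -0.036, 0], "spin": 0}, {"translation": [0.0266, -0.036, 0], "spin": 0}, {"translation": [0.0266, -0.036, 0], "spin": 0}, {"translation": [0.0266, -0.036, 0], "spin": 0}, {"translation": [0.0266, -0.036, 0], "spin": 0}]'

```text
time: 1.6
tool_pos: [0.42, -0.0303, 0.2101]
tcp_rot: [3.117, 0.392, 0.0]
wrist_force: [1.0, -0.7, 0.8]
width: 1.0
```

play_rows --series '[{"translation": [0.0266, -0.036, 0], "spin": 0}, {"translation": [0.0266, -0.036, 0], "spin": 0}, {"translation": [0.0266, -0.036, 0], "spin": 0}, {"translation": [0.0266, -0.036, 0], "spin": 0}, {"translation": [0, 0, 0], "spin": 0}]'

```text
time: 2.1
tool_pos: [0.4885, 0.1381, 0.2099]
tcp_rot: [-3.114, -0.399, -0.001]
wrist_force: [-1.0, -0.6, -0.1]
width: 0.998
```

play_rows --series '[{"translation": [0, 0, 0], "spin": 1}, {"translation": [0, 0, 0], "spin": 1}, {"translation": [0, 0, 0], "spin": 1}, {"translation": [0, 0, 0], "spin": 1}, {"translation": [0, 0, 0], "spin": 1}]'

```text
time: 2.6
tool_pos: [0.4868, 0.1328, 0.2098]
tcp_rot: [3.127, -0.299, -0.002]
wrist_force: [-0.3, 0.3, -0.7]
width: 1.0
```

```bash
cat >> h.py <<'E'
from scipy.spatial.transform import Rotation as Ro
def go(x,y,z):
    s=bot.read_state(); R=Ro.from_rotvec(s["tcp_rot"]).as_matrix()
    print("t %.2f"%s["time"],"pos",s["tool_pos"].round(4),"q6 %.3f"%s["q"][5],"F",s["wrist_force"].round(1),"T",s["torque"].round(2),"w %.3f"%s["width"],"tilt",R[:2,2].round(4),"yaw %.1f"%np.degrees(np.arctan2(R[1,0],R[0,0])))
    print("tool shift",(R.T@(np.array([x,y,z])-s["tool_pos"])).round(4))
E
python3 -c "
from h import *
go(.5057,.1742,.2)"
```

```text
t 2.60 pos [0.4868 0.1328 0.2098] q6 1.979 F [-0.3  0.3 -0.7] T [-0.06 -0.   -0.03] w 1.000 tilt [-0.0012 -0.0006] yaw -10.9
tool shift [ 0.0107 -0.0442  0.0097]
```

play_rows --series '[{"translation": [0.0053, -0.0221, 0], "spin": 0}, {"translation": [0.0053, -0.0221, 0], "spin": 0}, {"translation": [0, 0, 0], "spin": 1}, {"translation": [0, 0, 0], "spin": 1}, {"translation": [0, 0, 0], "spin": 1}]'

```text
time: 3.1
tool_pos: [0.5055, 0.1744, 0.2097]
tcp_rot: [3.061, -0.704, -0.002]
wrist_force: [-0.1, -0.5, 0.1]
width: 1.0
```

play_rows --series '[{"translation": [0, 0, 0], "spin": 1}, {"translation": [0, 0, 0], "spin": 0.5}, {"translation": [0, 0, 0], "spin": 0}, {"translation": [0, 0, 0], "spin": 0}]'

```text
time: 3.5
tool_pos: [0.5057, 0.1745, 0.2099]
tcp_rot: [3.011, -0.896, -0.001]
wrist_force: [0.4, -0.1, 0.1]
width: 1.0
```

```bash
python3 -c "
from h import *
go(.5057,.1742,.15)
s=bot.read_camera('side');t=bot.read_camera('top')
a=crop('side',s,(270,170,370,290),4.5,'/tmp/a.png');b=crop('top',t,(215,190,295,270),4.5,'/tmp/b.png')
b=cv2.copyMakeBorder(b,0,a.shape[0]-b.shape[0],0,0,cv2.BORDER_CONSTANT);cv2.imwrite('pics/c2.png',cv2.resize(np.hstack([a,b]),None,fx=.95,fy=.95))
"
```

```text
t 3.50 pos [0.5057 0.1745 0.2099] q6 2.435 F [ 0.4 -0.1  0.1] T [0.02 0.02 0.02] w 1.000 tilt [-0.0007 -0.0004] yaw -33.2
tool shift [0.0002 0.0002 0.0599]
```

View pics/c2.png

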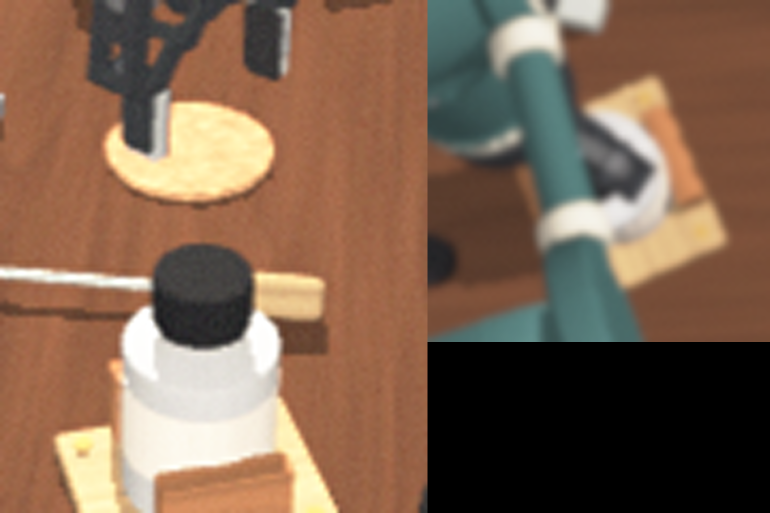

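play_rows --series '[{"translation": [0, 0, 0.025], "spin": 0}, {"translation": [0, 0, 0.025], "spin": 0}, {"translation": [0, 0, 0.02], "spin": 0}, {"translation": [0, 0, 0.015], "spin": 0}, {"translation": [0, 0, 0.006], "spin": 0}]' --jaw 0.45 --force 20

```text
time: 4.1
tool_pos: [0.5049, 0.1747, 0.1174]
tcp_rot: [3.009, -0.896, -0.004]
wrist_force: [-0.7, -0.6, -0.3]
width: 0.724
```

play_rows --series '[{"translation": [0, 0, 0], "spin": 0}, {"translation": [0, 0, 0], "spin": 0}]' --jaw 0.25

```text
time: 4.3
tool_pos: [0.5068, 0.1753, 0.1202]
tcp_rot: [-3.01, 0.897, -0.002]
wrist_force: [-0.5, 0.6, 1.1]
width: 0.626
```

```bash
python3 -c "
from h import *
go(.5057,.1742,.118)"
```

```text
t 4.30 pos [0.5068 0.1753 0.1202] q6 2.437 F [-0.5  0.6  1.1] T [-0.09  0.04 -0.  ] w 0.626 tilt [0.0012 0.0004] yaw -33.2
tool shift [-0.0003  0.0015  0.0021]
```

play_rows --series '[{"translation": [0, 0, 0], "spin": 0}, {"translation": [0, 0, 0], "spin": 0}, {"translation": [0, 0, 0], "spin": 0}]' --jaw 0.2

```text
time: 4.6
tool_pos: [0.5065, 0.1749, 0.1203]
tcp_rot: [3.011, -0.897, 0.002]
wrist_force: [-1.4, -3.4, 3.0]
width: 0.601
```

play_rows --series '[{"translation": [0, 0, 0], "spin": 0}, {"translation": [0, 0, 0], "spin": 0}]' --jaw 0.15

```text
time: 4.8
tool_pos: [0.5062, 0.1744, 0.1204]
tcp_rot: [3.01, -0.896, 0.001]
wrist_force: [-3.5, -4.7, 6.2]
width: 0.578
```

```bash
python3 -c "
from h import *
go(.5057,.1742,.118)
s=bot.read_camera('side')
a=crop('side',s,(280,190,360,290),5.5,'pics/c3.png')
"
```

```text
t 4.80 pos [0.5062 0.1744 0.1204] q6 2.437 F [-3.5 -4.7  6.2] T [-0.95  0.57 -0.03] w 0.578 tilt [ 0.0004 -0.0013] yaw -33.2
tool shift [-0.0004  0.0004  0.0024]
```

View pics/c3.png

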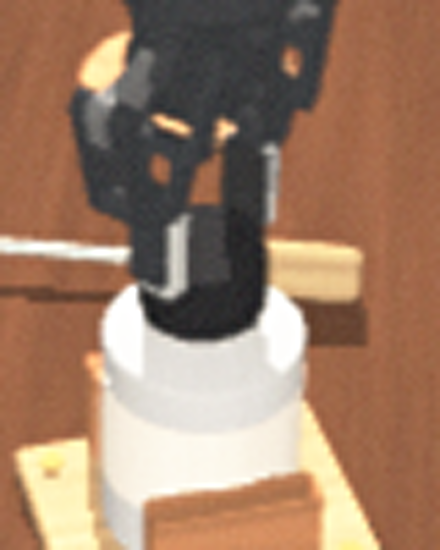

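play_rows --series '[{"translation": [0, 0.001, -0.001], "spin": 0}, {"translation": [0, 0, 0], "spin": 0}]' --jaw 0.1

```text
time: 5.05
tool_pos: [0.5059, 0.1742, 0.1207]
tcp_rot: [-3.01, 0.897, -0.001]
wrist_force: [-0.6, -4.1, 2.5]
width: 0.572
```

```bash
python3 -c "
from h import *
go(.5057,.1742,.118)
"
```

```text
t 5.05 pos [0.5059 0.1742 0.1207] q6 2.435 F [-0.6 -4.1  2.5] T [-0.49  0.2   0.01] w 0.572 tilt [0.0009 0.0002] yaw -33.2
tool shift [-0.0001  0.0001  0.0027]
```

play_rows --series '[{"translation": [0, 0.0005, 0], "spin": 0}, {"translation": [0, 0, 0], "spin": 0}, {"translation": [0, 0, 0], "spin": 0}]' --jaw -0.3 --force 30

```text
time: 5.35
tool_pos: [0.5058, 0.1742, 0.1207]
tcp_rot: [-3.01, 0.897, -0.002]
wrist_force: [-1.8, -0.8, 3.3]
width: 0.563
```

```bash
python3 -c "
from h import *
go(.5057,.1742,.118)
"
```

```text
t 5.35 pos [0.5058 0.1742 0.1207] q6 2.435 F [-1.8 -0.8  3.3] T [-0.25  0.04 -0.01] w 0.563 tilt [0.0012 0.0006] yaw -33.2
tool shift [-0.0001  0.0001  0.0027]
```

play_rows --series '[{"translation": [0, 0, -0.0002], "spin": -0.5}, {"translation": [0, 0, -0.0001], "spin": -1}, {"translation": [0, 0, -0.0001], "spin": -1}, {"translation": [0, 0, -0.0001], "spin": -1}, {"translation": [0, 0, -0.0001], "spin": -1}]'

```text
time: 5.85
tool_pos: [0.5055, 0.1741, 0.1211]
tcp_rot: [-3.128, 0.287, -0.0]
wrist_force: [-0.7, -1.9, 3.8]
width: 0.561
```

```bash
python3 -c "
from h import *
go(.5057,.1742,.118)
"
```

```text
t 5.85 pos [0.5055 0.1741 0.1211] q6 2.039 F [-0.7 -1.9  3.8] T [-0.24  0.17 -0.09] w 0.561 tilt [0.0003 0.0003] yaw -10.5
tool shift [ 0.0002 -0.0002  0.0031]
```

play_rows --series '[{"translation": [0, 0, -0.0002], "spin": -1}, {"translation": [0, 0, -0.0002], "spin": -1}, {"translation": [0, 0, -0.0001], "spin": -1}, {"translation": [0, 0, -0.0001], "spin": -1}, {"translation": [0, 0, -0.0001], "spin": -1}]'

```text
time: 6.35
tool_pos: [0.5054, 0.174, 0.1215]
tcp_rot: [-3.116, -0.397, -0.0]
wrist_force: [-1.2, -1.4, 3.5]
width: 0.567
```

play_rows --series '[{"translation": [0, 0, -0.0001], "spin": -1}, {"translation": [0, 0, -0.0001], "spin": -1}, {"translation": [0, 0, -0.0001], "spin": -1}, {"translation": [0, 0, -0.0001], "spin": -1}, {"translation": [0, 0, -0.0001], "spin": -1}]'

```text
time: 6.85
tool_pos: [0.5051, 0.1741, 0.1219]
tcp_rot: [-2.956, -1.062, 0.001]
wrist_force: [-1.3, -1.3, 1.8]
width: 0.566
```

```bash
python3 -c "
from h import *
go(.5057,.1742,.118)
"
```

```text
t 6.85 pos [0.5051 0.1741 0.1219] q6 1.166 F [-1.3 -1.3  1.8] T [-0.2   0.16 -0.08] w 0.566 tilt [-0.0005  0.0003] yaw 39.5
tool shift [0.0006 0.0003 0.0039]
```

play_rows --series '[{"translation": [0, 0, -0.0001], "spin": -1}, {"translation": [0, 0, -0.0001], "spin": -1}, {"translation": [0, 0, -0.0001], "spin": -1}, {"translation": [0, 0, -0.0001], "spin": -1}, {"translation": [0, 0, -0.0001], "spin": -1}]'

```text
time: 7.35
tool_pos: [0.5045, 0.174, 0.1222]
tcp_rot: [-2.656, -1.676, 0.002]
wrist_force: [-2.3, -1.4, 2.5]
width: 0.562
```

play_rows --series '[{"translation": [0, 0, -0.0001], "spin": -1}, {"translation": [0, 0, -0.0001], "spin": -1}, {"translation": [0, 0, -0.0001], "spin": -1}, {"translation": [0, 0, -0.0001], "spin": -1}, {"translation": [0, 0, -0.0001], "spin": -1}]'

```text
time: 7.85
tool_pos: [0.504, 0.1736, 0.1226]
tcp_rot: [-2.23, -2.211, 0.004]
wrist_force: [-2.9, -2.6, 2.9]
width: 0.563
```

play_rows --series '[{"translation": [0, 0, -0.0001], "spin": -1}, {"translation": [0, 0, -0.0001], "spin": -1}, {"translation": [0, 0, -0.0001], "spin": -1}, {"translation": [0, 0, -0.0001], "spin": -1}, {"translation": [0, 0, -0.0001], "spin": -1}]'

```text
time: 8.35
tool_pos: [0.5034, 0.1731, 0.123]
tcp_rot: [-1.698, -2.64, 0.006]
wrist_force: [-4.6, -3.4, 4.4]
width: 0.562
```

```bash
python3 -c "
from h import *
go(.5057,.1742,.118)
"
```

```text
t 8.35 pos [0.5034 0.1731 0.123 ] q6 -0.143 F [-4.6 -3.4  4.4] T [-0.8   0.86 -0.21] w 0.562 tilt [-0.0042 -0.0017] yaw 114.5
tool shift [0.0001 0.0026 0.0049]
```

play_rows --series '[{"translation": [0, -0.0005, -0.0003], "spin": 0}, {"translation": [0, -0.0005, -0.0003], "spin": 0}, {"translation": [0, 0, 0], "spin": 0}]'

```text
time: 8.65
tool_pos: [0.5036, 0.1729, 0.1234]
tcp_rot: [-1.705, -2.638, 0.003]
wrist_force: [-1.1, -4.9, -1.4]
width: 0.567
```

play_rows --series '[{"translation": [0, 0, -0.0001], "spin": -1}, {"translation": [0, 0, -0.0001], "spin": -1}, {"translation": [0, 0, -0.0001], "spin": -1}, {"translation": [0, 0, -0.0001], "spin": -1}, {"translation": [0, 0, -0.0001], "spin": -1}]'

```text
time: 9.15
tool_pos: [0.5034, 0.1722, 0.1239]
tcp_rot: [-1.088, -2.946, 0.005]
wrist_force: [-2.8, -6.1, 0.8]
width: 0.559
```

```bash
python3 -c "
from h import *
go(.5057,.1742,.118)
"
```

```text
t 9.15 pos [0.5034 0.1722 0.1239] q6 -0.579 F [-2.8 -6.1  0.8] T [-1.23  0.41 -0.11] w 0.559 tilt [-0.0023 -0.0024] yaw 139.5
tool shift [-0.0005  0.003   0.0059]
```

play_rows --series '[{"translation": [-0.0002, -0.0006, 0], "spin": 0}, {"translation": [-0.0001, -0.0006, 0], "spin": 0}, {"translation": [0, 0, -0.0001], "spin": -1}, {"translation": [0, 0, -0.0001], "spin": -1}, {"translation": [0, 0, -0.0001], "spin": -1}]'

```text
time: 9.65
tool_pos: [0.5036, 0.1716, 0.1247]
tcp_rot: [-0.694, -3.064, 0.002]
wrist_force: [-1.4, -6.9, -0.3]
width: 0.568
```

```bash
python3 -c "
from h import *
go(.5057,.1742,.118)
"
```

```text
t 9.65 pos [0.5036 0.1716 0.1247] q6 -0.842 F [-1.4 -6.9 -0.3] T [-1.11  0.19 -0.11] w 0.568 tilt [-0.0005 -0.0014] yaw 154.5
tool shift [-0.0007  0.0032  0.0067]
```

play_rows --series '[{"translation": [0, 0, 0], "spin": 0}, {"translation": [0, 0, 0], "spin": 0}, {"translation": [0, 0, 0], "spin": 0}, {"translation": [0, 0, 0], "spin": 0}]' --jaw 0.4

```text
time: 10.05
tool_pos: [0.5041, 0.1729, 0.1253]
tcp_rot: [0.699, 3.062, 0.002]
wrist_force: [-0.6, -0.4, -0.8]
width: 0.7
```

```bash
python3 -c "
from h import *
go(.5057,.1742,.118)
s=bot.read_camera('side')
a=crop('side',s,(270,190,370,290),5.5,'pics/c4.png')
"
```

```text
t 10.05 pos [0.5041 0.1729 0.1253] q6 -0.839 F [-0.6 -0.4 -0.8] T [ 0.06  0.01 -0.04] w 0.700 tilt [0.0008 0.0008] yaw 154.3
tool shift [-0.0008  0.0018  0.0073]
```

View pics/c4.png

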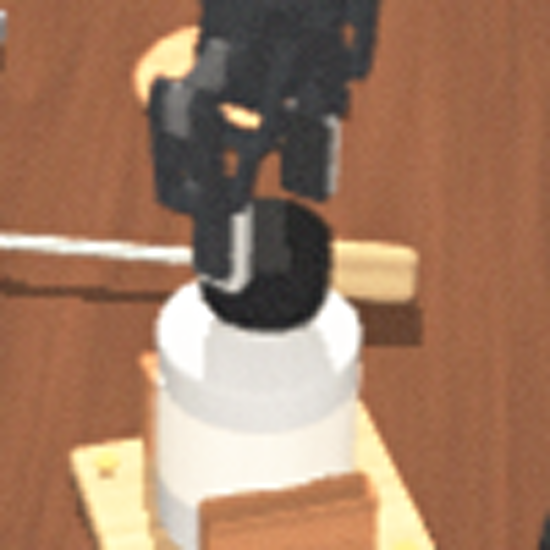

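play_rows --series '[{"translation": [0, 0, 0], "spin": 0}, {"translation": [0, 0, 0], "spin": 0}, {"translation": [0, 0, 0], "spin": 0}]' --jaw 0.2 --force 20

```text
time: 10.4
tool_pos: [0.5038, 0.1724, 0.125]
tcp_rot: [0.699, 3.063, 0.0]
wrist_force: [0.4, -0.6, 0.5]
width: 0.598
```

play_rows --series '[{"translation": [0, 0, 0], "spin": 0}, {"translation": [0, 0, 0], "spin": 0}]' --jaw 0.14

```text
time: 10.6
tool_pos: [0.5038, 0.1723, 0.1252]
tcp_rot: [0.699, 3.063, -0.0]
wrist_force: [-0.4, 0.1, 2.2]
width: 0.571
```

```bash
python3 -c "
from h import *
go(.5057,.1742,.118)
"
```

```text
t 10.60 pos [0.5038 0.1723 0.1252] q6 -0.840 F [-0.4  0.1  2.2] T [-0.11  0.11 -0.04] w 0.571 tilt [ 0. -0.] yaw 154.3
tool shift [-0.0009  0.0025  0.0072]
```

play_rows --series '[{"translation": [0, 0, -0.0003], "spin": 0}, {"translation": [0, 0, 0], "spin": 0}, {"translation": [0, 0, 0], "spin": 0}]' --jaw -0.3 --force 30

```text
time: 10.9
tool_pos: [0.5039, 0.1723, 0.1254]
tcp_rot: [0.698, 3.063, -0.0]
wrist_force: [-1.5, -1.0, 1.8]
width: 0.558
```

play_rows --series '[{"translation": [0, 0, -0.0001], "spin": -1}, {"translation": [0, 0, -0.0001], "spin": -1}, {"translation": [0, 0, -0.0001], "spin": -1}, {"translation": [0, 0, -0.0001], "spin": -1}, {"translation": [0, 0, -0.0001], "spin": -1}]'

```text
time: 11.4
tool_pos: [0.5039, 0.1718, 0.1259]
tcp_rot: [0.013, 3.142, -0.001]
wrist_force: [-0.6, -2.6, 3.3]
width: 0.562
```

play_rows --series '[{"translation": [0, 0, -0.0001], "spin": -1}, {"translation": [0, 0, -0.0001], "spin": -1}, {"translation": [0, 0, -0.0001], "spin": -1}, {"translation": [0, 0, -0.0001], "spin": -1}]'

```text
time: 11.8
tool_pos: [0.5043, 0.1716, 0.1265]
tcp_rot: [-0.533, 3.095, -0.002]
wrist_force: [0.7, -2.5, 3.1]
width: 0.557
```

```bash
python3 -c "
from h import *
go(.5057,.1742,.118)
"
```

```text
t 11.80 pos [0.5043 0.1716 0.1265] q6 -1.628 F [ 0.7 -2.5  3.1] T [-0.59 -0.03 -0.04] w 0.557 tilt [ 0.0009 -0.0013] yaw -160.5
tool shift [-0.0022  0.002   0.0085]
```

play_rows --series '[{"translation": [0.0002, -0.0004, -0.0002], "spin": -1}, {"translation": [0, 0, -0.0002], "spin": -1}, {"translation": [0, 0, -0.0001], "spin": -1}, {"translation": [0, 0, -0.0001], "spin": -1}, {"translation": [0, 0, -0.0001], "spin": -1}]'

```text
time: 12.3
tool_pos: [0.5045, 0.1716, 0.1271]
tcp_rot: [-1.19, 2.906, -0.002]
wrist_force: [1.1, -2.3, 2.2]
width: 0.561
```

play_rows --series '[{"translation": [0, 0, -0.0001], "spin": -1}, {"translation": [0, 0, -0.0001], "spin": -1}, {"translation": [0, 0, -0.0001], "spin": -1}, {"translation": [0, 0, -0.0001], "spin": -1}, {"translation": [0, 0, 0], "spin": 0}]'

```text
time: 12.8
tool_pos: [0.5045, 0.172, 0.1276]
tcp_rot: [-1.672, 2.658, -0.001]
wrist_force: [0.9, -1.0, 1.1]
width: 0.564
```

play_rows --series '[{"translation": [0, 0, 0], "spin": 0}, {"translation": [0, 0, 0], "spin": 0}, {"translation": [0, 0, 0], "spin": 0}, {"translation": [0, 0, 0], "spin": 0}]' --jaw 0.5

```text
time: 13.2
tool_pos: [0.5035, 0.1719, 0.127]
tcp_rot: [1.671, -2.66, -0.0]
wrist_force: [-0.1, 0.1, -0.3]
width: 0.746
```

```bash
python3 -c "
from h import *
go(.5045,.1717,.1265)
"
```

```text
t 13.20 pos [0.5035 0.1719 0.127 ] q6 -2.411 F [-0.1  0.1 -0.3] T [-0.01 -0.    0.04] w 0.746 tilt [-0.0006 -0.0001] yaw -115.7
tool shift [-0.0003 -0.001   0.0005]
```

play_rows --series '[{"translation": [0, 0, 0], "spin": 1}, {"translation": [0, 0, 0], "spin": 1}, {"translation": [0, 0, 0], "spin": 1}, {"translation": [0, 0, 0], "spin": 1}, {"translation": [0, 0, 0], "spin": 1}]'

```text
time: 13.7
tool_pos: [0.5036, 0.1719, 0.1272]
tcp_rot: [1.051, -2.96, -0.0]
wrist_force: [-0.2, 0.2, 0.0]
width: 0.75
```

play_rows --series '[{"translation": [0, 0, 0], "spin": 1}, {"translation": [0, 0, 0], "spin": 1}, {"translation": [0, 0, 0], "spin": 1}, {"translation": [0, 0, 0], "spin": 1}, {"translation": [0, 0, 0], "spin": 1}]'

```text
time: 14.2
tool_pos: [0.5036, 0.1719, 0.1272]
tcp_rot: [0.385, -3.118, -0.0]
wrist_force: [-0.3, -0.3, -0.2]
width: 0.752
```

play_rows --series '[{"translation": [0, 0, 0], "spin": 1}, {"translation": [0, 0, 0], "spin": 1}, {"translation": [0, 0, 0], "spin": 1}, {"translation": [0, 0, 0], "spin": 1}, {"translation": [0, 0, 0], "spin": 1}]'

```text
time: 14.7
tool_pos: [0.5036, 0.1719, 0.1271]
tcp_rot: [-0.299, -3.127, 0.0]
wrist_force: [0.1, -0.4, 1.1]
width: 0.752
```

play_rows --series '[{"translation": [0, 0, 0], "spin": 1}, {"translation": [0, 0, 0], "spin": 1}, {"translation": [0, 0, 0], "spin": 1}, {"translation": [0, 0, 0], "spin": 1}, {"translation": [0, 0, 0], "spin": 1}]'

```text
time: 15.2
tool_pos: [0.5036, 0.1719, 0.1271]
tcp_rot: [-0.968, -2.988, 0.0]
wrist_force: [-0.0, 0.7, -0.0]
width: 0.755
```

play_rows --series '[{"translation": [0, 0, 0], "spin": 1}, {"translation": [0, 0, 0], "spin": 1}, {"translation": [0, 0, 0], "spin": 1}, {"translation": [0, 0, 0], "spin": 1}, {"translation": [0, 0, 0], "spin": 1}]'

```text
time: 15.7
tool_pos: [0.5036, 0.1719, 0.1272]
tcp_rot: [-1.592, -2.708, 0.0]
wrist_force: [0.1, 0.3, -0.0]
width: 0.752
```

play_rows --series '[{"translation": [0, 0, 0], "spin": 1}, {"translation": [0, 0, 0], "spin": 1}, {"translation": [0, 0, 0], "spin": 1}, {"translation": [0, 0, 0], "spin": 1}, {"translation": [0, 0, 0], "spin": 1}]'

```text
time: 16.2
tool_pos: [0.5036, 0.1719, 0.1272]
tcp_rot: [-2.141, -2.299, 0.0]
wrist_force: [-0.3, 0.2, 0.3]
width: 0.753
```

play_rows --series '[{"translation": [0, 0, 0], "spin": 1}, {"translation": [0, 0, 0], "spin": 1}, {"translation": [0, 0, 0], "spin": 1}, {"translation": [0, 0, 0], "spin": 1}, {"translation": [0, 0, 0], "spin": 1}]'

```text
time: 16.7
tool_pos: [0.5036, 0.1719, 0.1272]
tcp_rot: [-2.588, -1.781, 0.0]
wrist_force: [-0.3, -0.3, -0.4]
width: 0.754
```

play_rows --series '[{"translation": [0, 0, 0], "spin": 1}, {"translation": [0, 0, 0], "spin": 1}, {"translation": [0, 0, 0], "spin": 1}, {"translation": [0, 0, 0], "spin": 1}, {"translation": [0, 0, 0], "spin": 1}]'

```text
time: 17.2
tool_pos: [0.5036, 0.1719, 0.1272]
tcp_rot: [-2.912, -1.179, 0.0]
wrist_force: [-0.6, 1.2, 0.0]
width: 0.754
```

play_rows --series '[{"translation": [0, 0, 0], "spin": 1}, {"translation": [0, 0, 0], "spin": 1}, {"translation": [0, 0, 0], "spin": 1}, {"translation": [0, 0, 0], "spin": 1}, {"translation": [0, 0, 0], "spin": 1}]'

```text
time: 17.7
tool_pos: [0.5036, 0.1719, 0.1271]
tcp_rot: [-3.098, -0.521, 0.0]
wrist_force: [-0.4, 1.4, -0.1]
width: 0.758
```

play_rows --series '[{"translation": [0, 0, 0], "spin": 1}, {"translation": [0, 0, 0], "spin": 1}, {"translation": [0, 0, 0.001], "spin": 1}, {"translation": [0, 0, 0.002], "spin": 1}, {"translation": [0, 0, 0.001], "spin": 1}]'

```text
time: 18.2
tool_pos: [0.5036, 0.1719, 0.123]
tcp_rot: [3.137, -0.162, -0.001]
wrist_force: [-0.0, 0.8, -1.0]
width: 0.749
```

play_rows --series '[{"translation": [0, 0, 0], "spin": 0}, {"translation": [0, 0, 0], "spin": 0}]' --jaw 0.3

```text
time: 18.4
tool_pos: [0.5037, 0.1719, 0.1232]
tcp_rot: [3.138, -0.153, -0.0]
wrist_force: [0.5, -0.3, -0.1]
width: 0.655
```

```bash
python3 -c "
from h import *
go(.5042,.172,.1235)
"
```

```text
t 18.40 pos [0.5037 0.1719 0.1232] q6 1.950 F [ 0.5 -0.3 -0.1] T [ 0.    0.01 -0.03] w 0.655 tilt [-0.0002  0.    ] yaw -5.6
tool shift [ 0.0005 -0.0001 -0.0003]
```

Good. I'll close gently and check the centring.

play_rows --series '[{"translation": [0.0005, 0, 0], "spin": 0}, {"translation": [0, 0, 0], "spin": 0}, {"translation": [0, 0, 0], "spin": 0}]' --jaw 0.18 --force 20

```text
time: 18.7
tool_pos: [0.5044, 0.172, 0.1235]
tcp_rot: [-3.137, 0.155, -0.0]
wrist_force: [-0.5, 0.6, 1.5]
width: 0.59
```

play_rows --series '[{"translation": [0, 0, 0], "spin": 0}, {"translation": [0, 0, 0], "spin": 0}]' --jaw 0.13

```text
time: 18.9
tool_pos: [0.5044, 0.1721, 0.1237]
tcp_rot: [-3.137, 0.156, -0.001]
wrist_force: [-0.4, 1.0, 3.5]
width: 0.574
```

```bash
python3 -c "
from h import *
go(.5042,.172,.1235)
"
```

```text
t 18.90 pos [0.5044 0.1721 0.1237] q6 1.952 F [-0.4  1.   3.5] T [ 0.17  0.22 -0.02] w 0.574 tilt [0.0004 0.0004] yaw -5.7
tool shift [-0.0002  0.0001  0.0002]
```

play_rows --series '[{"translation": [0, 0, -0.0004], "spin": 0}, {"translation": [0, 0, 0], "spin": 0}, {"translation": [0, 0, 0], "spin": 0}]' --jaw -0.3 --force 30

```text
time: 19.2
tool_pos: [0.5044, 0.172, 0.1238]
tcp_rot: [-3.137, 0.156, -0.0]
wrist_force: [-0.1, 0.8, 2.2]
width: 0.565
```

play_rows --series '[{"translation": [0, 0, -0.0001], "spin": -1}, {"translation": [0, 0, -0.0001], "spin": -1}, {"translation": [0, 0, -0.0001], "spin": -1}, {"translation": [0, 0, -0.0001], "spin": -1}, {"translation": [0, 0, -0.0001], "spin": -1}]'

```text
time: 19.7
tool_pos: [0.5046, 0.1717, 0.1244]
tcp_rot: [3.096, 0.532, 0.001]
wrist_force: [-0.2, -0.6, 2.9]
width: 0.567
```

play_rows --series '[{"translation": [0, 0, -0.0001], "spin": -1}, {"translation": [0, 0, -0.0001], "spin": -1}, {"translation": [0, 0, -0.0001], "spin": -1}, {"translation": [0, 0, -0.0001], "spin": -1}, {"translation": [0, 0, -0.0001], "spin": -1}]'

```text
time: 20.2
tool_pos: [0.5045, 0.1716, 0.1248]
tcp_rot: [2.907, 1.19, 0.0]
wrist_force: [0.4, 1.0, 3.5]
width: 0.569
```

```bash
python3 -c "
from h import *
go(.5042,.172,.1235)
"
```

```text
t 20.20 pos [0.5045 0.1716 0.1248] q6 1.076 F [0.4 1.  3.5] T [-0.08  0.1  -0.07] w 0.569 tilt [ 0.0004 -0.0005] yaw 44.5
tool shift [ 0.0001 -0.0005  0.0013]
```

Excellent. I'll continue, with 327° turned so far.

play_rows --series '[{"translation": [0, 0, -0.0002], "spin": -1}, {"translation": [0, 0, -0.0001], "spin": -1}, {"translation": [0, 0, -0.0001], "spin": -1}, {"translation": [0, 0, -0.0001], "spin": -1}, {"translation": [0, 0, -0.0001], "spin": -1}]'

```text
time: 20.7
tool_pos: [0.5045, 0.1715, 0.1254]
tcp_rot: [2.58, 1.791, -0.0]
wrist_force: [-0.2, -0.1, 2.7]
width: 0.567
```

play_rows --series '[{"translation": [0, 0, -0.0001], "spin": -1}, {"translation": [0, 0, -0.0001], "spin": -1}, {"translation": [0, 0, -0.0001], "spin": -1}, {"translation": [0, 0, -0.0001], "spin": -1}, {"translation": [0, 0, -0.0001], "spin": -1}]'

```text
time: 21.2
tool_pos: [0.5045, 0.1715, 0.126]
tcp_rot: [2.132, 2.307, -0.0]
wrist_force: [-0.4, -0.4, 2.6]
width: 0.565
```

play_rows --series '[{"translation": [0, 0, -0.0001], "spin": -1}, {"translation": [0, 0, -0.0001], "spin": -1}, {"translation": [0, 0, -0.0001], "spin": -1}, {"translation": [0, 0, -0.0001], "spin": -1}, {"translation": [0, 0, -0.0001], "spin": -1}]'

```text
time: 21.7
tool_pos: [0.5046, 0.1714, 0.1265]
tcp_rot: [1.582, 2.713, -0.001]
wrist_force: [-0.7, -0.3, 2.7]
width: 0.566
```

play_rows --series '[{"translation": [0, 0, -0.0001], "spin": -1}, {"translation": [0, 0, -0.0001], "spin": -1}, {"translation": [0, 0, -0.0001], "spin": -1}, {"translation": [0, 0, -0.0001], "spin": -1}, {"translation": [0, 0, -0.0001], "spin": -1}]'

```text
time: 22.2
tool_pos: [0.5046, 0.1714, 0.127]
tcp_rot: [0.957, 2.991, -0.001]
wrist_force: [0.2, -0.1, 2.6]
width: 0.567
```

```bash
python3 -c "
from h import *
go(.5042,.172,.1235)
"
```

```text
t 22.20 pos [0.5046 0.1714 0.127 ] q6 -0.670 F [ 0.2 -0.1  2.6] T [-0.17  0.05  0.04] w 0.567 tilt [ 0.0007 -0.0008] yaw 144.5
tool shift [0.0007 0.0003 0.0035]
```

play_rows --series '[{"translation": [0, 0, -0.0001], "spin": -1}, {"translation": [0, 0, -0.0001], "spin": -1}, {"translation": [0, 0, -0.0001], "spin": -1}, {"translation": [0, 0, -0.0001], "spin": -1}, {"translation": [0, 0, -0.0001], "spin": -1}]'

```text
time: 22.7
tool_pos: [0.5047, 0.1714, 0.1275]
tcp_rot: [0.287, 3.127, -0.001]
wrist_force: [0.2, 0.4, 1.8]
width: 0.565
```

play_rows --series '[{"translation": [0, 0, -0.0001], "spin": -1}, {"translation": [0, 0, -0.0001], "spin": -1}, {"translation": [0, 0, -0.0001], "spin": -1}, {"translation": [0, 0, -0.0001], "spin": -1}, {"translation": [0, 0, -0.0001], "spin": -1}]'

```text
time: 23.2
tool_pos: [0.5049, 0.1714, 0.1281]
tcp_rot: [-0.397, 3.115, -0.001]
wrist_force: [1.6, -1.0, 3.2]
width: 0.565
```

play_rows --series '[{"translation": [0, 0, -0.0001], "spin": -1}, {"translation": [0, 0, -0.0001], "spin": -1}, {"translation": [0, 0, -0.0001], "spin": -1}, {"translation": [0, 0, -0.0001], "spin": -1}, {"translation": [0, 0, -0.0001], "spin": -1}]'

```text
time: 23.7
tool_pos: [0.5049, 0.1714, 0.1286]
tcp_rot: [-1.062, 2.956, -0.002]
wrist_force: [-0.3, 0.4, 2.5]
width: 0.566
```

play_rows --series '[{"translation": [0, 0, -0.0005], "spin": 0}, {"translation": [0, 0, -0.0005], "spin": 0}, {"translation": [0, 0, 0], "spin": 0}]'

```text
time: 24.0
tool_pos: [0.5042, 0.1716, 0.1289]
tcp_rot: [1.055, -2.959, 0.001]
wrist_force: [0.1, -0.6, -0.9]
width: 0.565
```

```bash
python3 -c "
from h import *
go(.5042,.172,.1235)
"
```

```text
t 24.00 pos [0.5042 0.1716 0.1289] q6 -1.974 F [ 0.1 -0.6 -0.9] T [-0.09 -0.14 -0.04] w 0.565 tilt [-0.0002 -0.0004] yaw -140.8
tool shift [-0.0003  0.0003  0.0054]
```

play_rows --series '[{"translation": [0, 0, -0.0005], "spin": 0}, {"translation": [0, 0, -0.0005], "spin": 0}, {"translation": [0, 0, -0.0005], "spin": 0}, {"translation": [0, 0, -0.0005], "spin": 0}]'

```text
time: 24.4
tool_pos: [0.5041, 0.1719, 0.1312]
tcp_rot: [1.057, -2.958, -0.0]
wrist_force: [1.0, -0.9, -1.8]
width: 0.568
```

play_rows --series '[{"translation": [0, 0, -0.0005], "spin": 0}, {"translation": [0, 0, -0.0005], "spin": 0}, {"translation": [0, 0, -0.0005], "spin": 0}, {"translation": [0, 0, -0.0005], "spin": 0}]'

```text
time: 24.8
tool_pos: [0.5042, 0.1719, 0.1333]
tcp_rot: [1.057, -2.958, -0.0]
wrist_force: [0.7, -0.1, -1.0]
width: 0.568
```

play_rows --series '[{"translation": [0, 0, -0.003], "spin": 0}, {"translation": [0, 0, -0.006], "spin": 0}, {"translation": [0, 0, -0.008], "spin": 0}, {"translation": [0, 0, -0.008], "spin": 0}, {"translation": [0, 0, -0.008], "spin": 0}]'

```text
time: 25.3
tool_pos: [0.5044, 0.1719, 0.1674]
tcp_rot: [-1.057, 2.958, -0.0]
wrist_force: [0.4, 0.4, -0.1]
width: 0.564
```

play_rows --series '[{"translation": [0, 0, -0.008], "spin": 0}, {"translation": [0, 0, -0.004], "spin": 0}, {"translation": [0, 0, 0], "spin": 0}, {"translation": [0, 0, 0], "spin": 0}, {"translation": [0, 0, 0], "spin": 0}]'

```text
time: 25.8
tool_pos: [0.5039, 0.1717, 0.1777]
tcp_rot: [1.056, -2.958, -0.0]
wrist_force: [-1.2, 0.0, -0.6]
width: 0.565
```

```bash
python3 -c "
from h import *
go(.536,-.1575,.178)
s=bot.read_camera('side')
a=crop('side',s,(270,160,370,290),4.5,'pics/c5.png')
"
```

```text
t 25.80 pos [0.5039 0.1717 0.1777] q6 -1.975 F [-1.2  0.  -0.6] T [ 0.03  0.   -0.01] w 0.565 tilt [-0.0009 -0.0003] yaw -140.7
tool shift [ 1.837e-01 -2.751e-01 -2.000e-04]
```

View pics/c5.png

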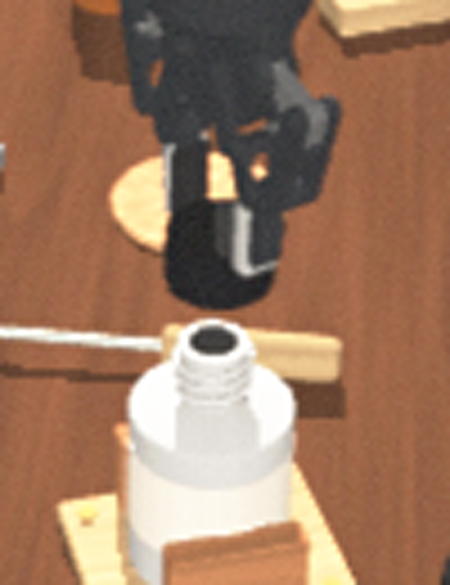

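play_rows --series '[{"translation": [0, 0, 0], "spin": 0.5}, {"translation": [0, 0, 0], "spin": 1}, {"translation": [0, 0, 0], "spin": 1}, {"translation": [0, 0, 0], "spin": 1}, {"translation": [0, 0, 0], "spin": 1}]'

```text
time: 26.35
tool_pos: [0.5039, 0.1718, 0.1777]
tcp_rot: [0.454, -3.108, 0.0]
wrist_force: [-0.7, 0.4, -0.8]
width: 0.567
```

play_rows --series '[{"translation": [0, 0, 0], "spin": 1}, {"translation": [0, 0, 0], "spin": 0.5}, {"translation": [0, 0, 0], "spin": 0}]'

```text
time: 26.65
tool_pos: [0.504, 0.1718, 0.1778]
tcp_rot: [0.255, -3.13, 0.0]
wrist_force: [0.6, -0.2, -0.5]
width: 0.564
```

```bash
python3 -c "
from h import *
go(.5355,-.157,.178)
"
```

```text
t 26.65 pos [0.504  0.1718 0.1778] q6 -1.452 F [ 0.6 -0.2 -0.5] T [-0.02  0.    0.01] w 0.564 tilt [-0.0009 -0.0002] yaw -170.7
tool shift [ 2.200e-02 -3.296e-01 -2.000e-04]
```

play_rows --series '[{"translation": [0.0008, -0.012, 0], "spin": 0}, {"translation": [0.0013, -0.02, 0], "spin": 0}, {"translation": [0.002, -0.03, 0], "spin": 0}, {"translation": [0.002, -0.03, 0], "spin": 0}, {"translation": [0.002, -0.03, 0], "spin": 0}]'

```text
time: 27.15
tool_pos: [0.5159, 0.0484, 0.1782]
tcp_rot: [0.257, -3.131, 0.001]
wrist_force: [-0.4, 0.2, -0.2]
width: 0.57
```

play_rows --series '[{"translation": [0.002, -0.03, 0], "spin": 0}, {"translation": [0.002, -0.03, 0], "spin": 0}, {"translation": [0.002, -0.03, 0], "spin": 0}, {"translation": [0.002, -0.03, 0], "spin": 0}, {"translation": [0.002, -0.03, 0], "spin": 0}]'

```text
time: 27.65
tool_pos: [0.53, -0.1015, 0.1782]
tcp_rot: [0.256, -3.131, 0.0]
wrist_force: [0.8, 0.6, -1.2]
width: 0.567
```

play_rows --series '[{"translation": [0.002, -0.03, 0], "spin": 0}, {"translation": [0.0013, -0.02, 0], "spin": 0}, {"translation": [0.0006, -0.008, 0], "spin": 0}, {"translation": [0, 0, 0], "spin": 0}, {"translation": [0, 0, 0], "spin": 0}]'

```text
time: 28.15
tool_pos: [0.5356, -0.1569, 0.1781]
tcp_rot: [0.255, -3.131, -0.001]
wrist_force: [-0.8, -0.2, 0.1]
width: 0.57
```

```bash
python3 -c "
from h import *
go(.5355,-.1585,.008)
"
```

```text
t 28.15 pos [ 0.5356 -0.1569  0.1781] q6 -2.063 F [-0.8 -0.2  0.1] T [ 0.01  0.05 -0.05] w 0.570 tilt [-0.0005  0.0007] yaw -170.7
tool shift [ 0.0003 -0.0017  0.1701]
```

play_rows --series '[{"translation": [0, -0.0015, 0.015], "spin": 0}, {"translation": [0, 0, 0.03], "spin": 0}, {"translation": [0, 0, 0.03], "spin": 0}, {"translation": [0, 0, 0.03], "spin": 0}, {"translation": [0, 0, 0.025], "spin": 0}]'

```text
time: 28.65
tool_pos: [0.5348, -0.1572, 0.0455]
tcp_rot: [0.258, -3.129, -0.002]
wrist_force: [0.8, -0.4, -0.8]
width: 0.565
```

play_rows --series '[{"translation": [0, 0, 0.015], "spin": 0}, {"translation": [0, 0, 0.01], "spin": 0}, {"translation": [0, 0, 0.005], "spin": 0}, {"translation": [0, 0, 0], "spin": 0}, {"translation": [0, 0, 0], "spin": 0}]'

```text
time: 29.15
tool_pos: [0.5372, -0.1591, 0.0194]
tcp_rot: [-0.255, 3.129, -0.001]
wrist_force: [-0.3, 0.3, -1.2]
width: 0.565
```

```bash
python3 -c "
from h import *
go(.5355,-.1585,.003)
s=bot.read_camera('side')
a=crop('side',s,(275,140,355,230),5.5,'pics/c6.png')
"
```

```text
t 29.15 pos [ 0.5372 -0.1591  0.0194] q6 -2.066 F [-0.3  0.3 -1.2] T [ 0.06 -0.04  0.03] w 0.565 tilt [ 0.0019 -0.0007] yaw -170.7
tool shift [0.0016 0.0009 0.0164]
```

View pics/c6.png

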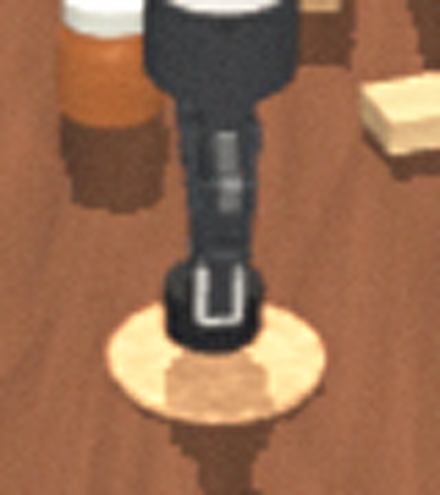

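play_rows --series '[{"translation": [0, 0, 0.004], "spin": 0}, {"translation": [0, 0, 0.004], "spin": 0}, {"translation": [0, 0, 0.003], "spin": 0}, {"translation": [0, 0, 0], "spin": 0}, {"translation": [0, 0, 0], "spin": 0}]'

```text
time: 29.7
tool_pos: [0.536, -0.1588, 0.0071]
tcp_rot: [0.255, -3.131, -0.0]
wrist_force: [0.3, 0.2, -0.4]
width: 0.561
```

play_rows --series '[{"translation": [0, 0, 0.001], "spin": 0}, {"translation": [0, 0, 0.001], "spin": 0}, {"translation": [0, 0, 0.001], "spin": 0}, {"translation": [0, 0, 0], "spin": 0}]'

```text
time: 30.1
tool_pos: [0.5362, -0.1589, 0.0046]
tcp_rot: [0.255, -3.131, 0.0]
wrist_force: [-1.6, -0.3, 3.1]
width: 0.569
```

play_rows --series '[{"translation": [0, 0, 0.0005], "spin": 0}, {"translation": [0, 0, 0], "spin": 0}, {"translation": [0, 0, 0], "spin": 0}]'

```text
time: 30.4
tool_pos: [0.5361, -0.1589, 0.0045]
tcp_rot: [0.255, -3.131, 0.0]
wrist_force: [-3.4, 0.1, 6.4]
width: 0.565
```

play_rows --series '[{"translation": [0, 0, 0], "spin": 0}, {"translation": [0, 0, 0], "spin": 0}, {"translation": [0, 0, 0], "spin": 0}, {"translation": [0, 0, 0], "spin": 0}]' --jaw 0.5

```text
time: 30.8
tool_pos: [0.5361, -0.1588, 0.0036]
tcp_rot: [0.255, -3.131, -0.0]
wrist_force: [0.5, -0.1, -1.0]
width: 0.75
```

```bash
python3 -c "
from h import *
go(.5355,-.1585,.1)
s=bot.read_camera('side')
a=crop('side',s,(275,140,355,230),5.5,'pics/c7.png')
"
```

```text
t 30.80 pos [ 0.5361 -0.1588  0.0036] q6 -2.066 F [ 0.5 -0.1 -1. ] T [-0.03 -0.03  0.  ] w 0.750 tilt [-0.0002  0.0002] yaw -170.7
tool shift [ 0.0006  0.0004 -0.0964]
```

View pics/c7.png

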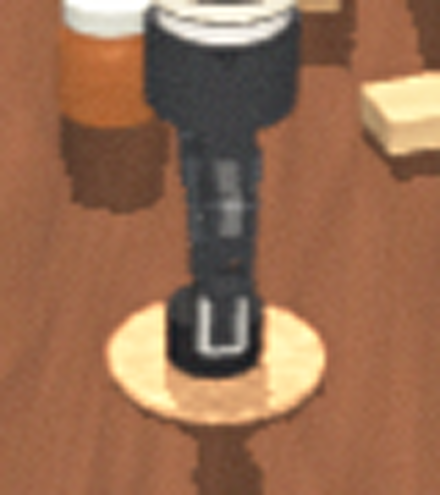

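The cap is standing on the coaster and released. I'll retreat straight up.

play_rows --series '[{"translation": [0, 0, -0.004], "spin": 0}, {"translation": [0, 0, -0.01], "spin": 0}, {"translation": [0, 0, -0.02], "spin": 0}, {"translation": [0, 0, -0.03], "spin": 0}, {"translation": [0, 0, -0.03], "spin": 0}]' --jaw 0.7

```text
time: 31.35
tool_pos: [0.5359, -0.1587, 0.0992]
tcp_rot: [0.255, -3.131, -0.0]
wrist_force: [0.4, -0.1, 0.9]
width: 0.85
```

play_rows --series '[{"translation": [0, 0, -0.02], "spin": 0}, {"translation": [0, 0, -0.01], "spin": 0}, {"translation": [0, 0, 0], "spin": 0}, {"translation": [0, 0, 0], "spin": 0}, {"translation": [0, 0, 0], "spin": 0}]'

```text
time: 31.85
tool_pos: [0.535, -0.1584, 0.1261]
tcp_rot: [0.255, -3.129, -0.002]
wrist_force: [0.3, 0.2, -0.2]
width: 0.851
```

```bash
python3 -c "
from h import *
go(.5355,-.1585,.1)
cv2.imwrite('pics/c8.png',bot.read_camera('side'))
"
```

```text
t 31.85 pos [ 0.535  -0.1584  0.1261] q6 -2.066 F [ 0.3  0.2 -0.2] T [-0.02 -0.04  0.02] w 0.851 tilt [-0.0028  0.001 ] yaw -170.7
tool shift [-0.0006 -0.0002  0.0261]
```

View pics/c8.png

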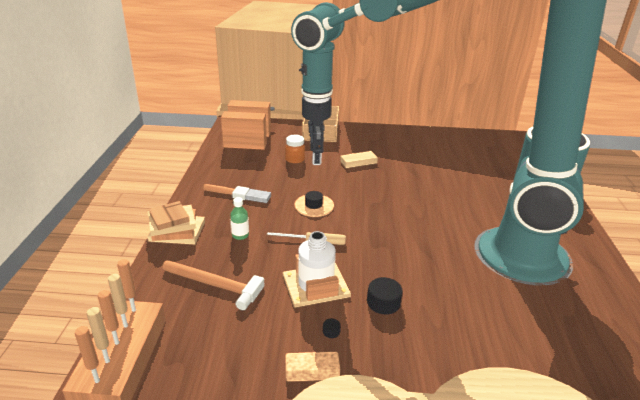

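The cap stands upright in the middle of the coaster at about (314, 201), clear of the gripper, and everything else is where it was. I'll hand the job in.

```bash
python3 -c "
from workcell import bot
print(bot.finish_job())"
```

```text
the job is handed in; nothing more can be done
None
```

The cap is off the oil can and standing upright, open side down, near the middle of the cork coaster. I handed the job in at about 32 s of the 72 s allowed; the hand-in gives no verdict.

- **Unscrewing:** I turned the cap about 500° counter-clockwise over three grips, raising the tool with the thread. The wrist force readings, taken mostly every half second, showed at most about 8 N sideways or vertically against the 25 N limit. I could not read the contact force between cap and can directly.
- **Centring:** The camera estimate of the thread axis was about 2–3 mm off. Sideways force reached about 7 N during the first grip, so I let go, regripped on centre, and it dropped to 3 N or less.
- **Lift and placing:** The cap lifted off freely and was held upright about 35–40 mm above the mouth. It met the coaster at about 3 N, and I pressed on to about 6 N before opening the gripper.
- **Last checks:** The final side picture shows the cap near the coaster's centre, released, with the gripper about 90 mm above it. By eye the other items look unmoved. I did not measure the cap's final offset or take a last top view.

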